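# Press a jar into the sprung ring cradle and hold it down

### The arm

A 6-joint arm with a two-finger parallel gripper is mounted at the origin on a cart in front of the work surface, level with it; the furniture and walls round the work are solid. World frame = base frame: x ahead of the robot, y to its left, z up, the work surface at z = 0. Lengths are in mm, angles in rad, forces in N, time in s.
With the tool pointing down it reaches from about 300 to 775 mm from the base axis. Payload 14.6 kg.
Tool frame: the origin (TCP) lies midway between the tips of the shut fingers; the grasp point (between the pads) lies bot.grip_point_offset behind it (bot.grip_point_offset is the distance from the TCP to the grasp point, in mm); z points along the fingers, y is the direction in which the jaws open and shut (so a half turn about z gives the same grasp; the last joint's range is limited). The gripper opens to 85 mm and grips with 20 to 120 N. Pads are 22 mm wide; open, the fingers measure 114 mm over their backs; the gripper's body (76 mm by 85 mm) begins 54 mm behind the grasp point. The pads swing forward as they close: fully open they stand 13 mm farther back than shut.
Start: joints at [1.116, 0.3, 1.521, -0, 1.321, -0.067], TCP at [207.981, 509.15, 231.281] pointing down, gripper open.
Joint ranges: [-3.03, 3.03], [-0.79, 2.21], [0.23, 2.52], [-1.04, 4.18], [0, 3.07], [-2.55, 2.55]. Speed limits (rad/s): [2.22, 2.22, 2.57, 3.14, 3.14, 3.14].

### API

Orientations are given as [roll, pitch, yaw] about the fixed x, y, z axes, in that order (R = Rz(yaw) Ry(pitch) Rx(roll)).
In Python, from bench import bot gives the robot as it stands.
- The arm moves only by the shell command python3 -m creep 'ROWS'. ROWS is JSON, one flat list of numbers, 7 for each row, row after row: the shift along the tool's x, y, z in m, then the turn, a rotation vector about the tool's x, y, z in rad, then the finger opening in m, from 0 to 0.0854. A call has 1 to 12 rows; each row shifts and turns the pose as measured when the row begins, along the tool's axes as they then stand; what a row does not reach is not made up. A row lasts 1/8 s, in which the tool goes at most 62.5 mm and 10.7 degrees, less where a joint would pass 70% of its speed; a pose out of reach is approached as far as the arm can. A call is refused whole if a number of a shift passes 0.0625 or a number of a turn 0.188, either way. A call with a gripper value outside its range is refused whole. The fingers move at their own pace and stop on an object; the grip force is fixed at half the most. Time passes only in rows, so rows that do not move let the fingers close. It gives the time, the measured TCP pose, the force and the opening at its end, in the units of the state.
- bot.state(): the state, without advancing time (a new reading comes with each control period).
- bot.capture(name): name is "scene" or "top"; returns the picture (420x560x3 uint8, blue, green, red); there is no depth.
- bot.get_calibration(name): a dict with "fx", "fy", "cx", "cy" (pixels), "pose" (4x4, takes a point from camera to world coordinates). Camera axes: x right, y down, z forward; pixel columns grow to the right and rows downward; lengths in mm; the calibration is good to about 2 mm. A picture is of the moment at which its call begins. get_calibration takes no time and is no camera call.
- bot.close_job(): hands the job in, once; it reports no verdict.
The state is a dict: "clock": time; "joint_pos": joint angles; "qd": joint speeds; "joint_torque": joint torques, N m; "eef_pos": TCP position; "tool_rot": TCP orientation; "ft_force": force on the tool from outside, world axes, zero at the start; "wrist_torque": the same for the moment, N m; "grip_width": finger opening in mm.
Only numpy, scipy, OpenCV 4.12 (cv2) and the standard library are available. Lean on these libraries where they do the work, as an engineer would, in place of code of your own. Each camera call takes 0.05 s, during which the arm holds its last target.

### The job

The hand clamp of the bench fixture is shut over the empty spring cradle: swing its handle back over centre until the clamp stays open by itself. Then set the small glass jar upright into the round cradle and press it straight down until the cradle has sunk all the way to its stop, and finish while still holding it pressed down there with the gripper fingers. Leave the other things where they are, and never lay the jar over.

Things in the scene. Friction and masses are not known exactly. Their poses are not given: they have to be found in the camera images.
- fixture: Fixture screwed to the worktop: aluminium plate 160 x 84 x 8 mm (x -46 to +114), dark round spring housing 76 mm across with its top 26 mm above the worktop, a cradle in it, a hand clamp behind. Origin: on the worktop under the cradle; x points from cradle to clamp, y along the hinge pin, z up. Clamp bracket at x = 85: 26 mm long, 40 mm wide with its pin, 72 mm high. Place and yaw vary.
- cradle_seat (a point): Centre of the inner floor of the sprung cradle, a round steel cup: bore 53 mm, widening to 59 mm at its mouth over the top 5 mm, 14 mm deep, 62 mm across outside (68 mm at the lip). At rest the floor is 30 mm and the mouth 44 mm above the worktop. z up; moves with the cradle.
- cradle (a joint): How far the cradle is pressed down, in m: 0 at rest, 0.012 at its stop. A spring pushes it up with 4 N at rest, rising evenly to 10 N at the stop (the weight of jar and cradle, about 1.8 N, helps downward), so it comes up again when let go, and the jar's weight alone does not press it down.
- clamp (a joint): Hand clamp angle in rad: 0 shut (arm level over the cradle, handle upright), 1.9 fully open (arm leaning back, handle pointing away from the cradle and a little down). It turns lightly (well under 0.2 N m): below about 0.7 its weight swings it shut, beyond about 1.1 it falls fully open and stays. Open, the arm stands up behind the cradle (fixture x 80 to 125 mm), its end 145 mm above the worktop.
- clamp_grip (a point): Centre of the clamp's black grip, a round bar 18 mm thick, 39 to 89 mm out from the hinge axis; this point is 65 mm out. Shut, it stands straight above the hinge, 125 mm above the worktop; opening moves it along fixture +x and down on a circle about clamp_hinge. Pinched along the hinge pin (fixture y), it can turn between the fingers as the clamp swings.
- clamp_hinge (a point): Centre of the clamp's hinge pin (along fixture y), fixed, 85 mm from the cradle's axis in fixture +x and 60 mm above the worktop. The clamp arm, 13 mm wide, reaches 90 mm from here, over the cradle when shut; a spindle at its end carries a rubber foot 22 mm across that dips into the cradle.
- jar_center (a point): Centre, half-way up, of the small glass jar with a black screw lid: glass body 48 mm across and 50 mm high, lid 44 mm across from 50 to 63 mm; 63 mm high in all, about 0.12 kg, loose, standing upright on the worktop. z up along the jar. Its bottom is 31.5 mm below this point. The only jar on the bench.
- spool: Bystander: wire spool standing on its flange, 48 mm across, 32 mm high, loose; origin at the centre of its underside. Leave it alone.
- eye_loupe: Bystander: black eye loupe, 39 mm across, 30 mm high, loose; origin at the centre of its underside. Leave it alone.
- mallet_head: Bystander: white nylon mallet head lying on its side, 31 x 53 x 31 mm, loose; origin at the centre of its underside. Leave it alone.
Not all that is in view belongs to the job. What is meant by the part that bears jar_center is not blue or turquoise, and is the smaller of those in its own colour.

How it is judged:
By the outcome, as a careful person would: the job done as asked, in the order asked, and still so for the second after the job is handed in, while the arm keeps its last pose, push and grip.
It also fails if it takes over 54 s, if anything falls off the work surface, if the arm or the gripper's body presses on something with over 40 N, if the wrist force passes 120 N, or if a joint passes its speed limit or range.

## Working session

There is one attempt and no reset: what is moved stays moved. The work goes in short steps, Python scripts to look and compute and a shell command to move; the robot and the scene stay as the last step left them, time stands still between calls to the robot, and variables do not carry over. Pictures are saved under pics/ and viewed, and the job is handed in when it is done.

```bash
ls; mkdir -p pics
python3 - <<'E'
from bench import bot
import cv2
s=bot.state(); print(s); print(bot.grip_point_offset)
for n in("scene","top"):
    cv2.imwrite(f"pics/{n}0.png",bot.capture(n)); c=bot.get_calibration(n); print(n,c)
E
```

```text
pics
{'clock': 0.0, 'joint_pos': array([ 1.11637598e+00,  3.00512503e-01,  1.52159242e+00, -1.94824988e-05,
        1.32071543e+00, -6.65592653e-02]), 'qd': array([ 2.06556180e-04, -1.20095276e-03,  5.37212769e-04,  8.52143157e-04,
        7.85797913e-05, -1.40326070e-03]), 'joint_torque': array([ 1.72717300e-04, -5.43522120e+01, -3.61767876e+01, -2.40572780e-05,
        4.23552410e-03, -5.12418080e-05]), 'eef_pos': array([207.89513019, 508.93426598, 230.69381146]), 'tool_rot': array([-3.14036642e+00, -6.28254452e-05,  2.75373637e+00]), 'ft_force': array([0.21688495, 0.25755617, 0.31788986]), 'wrist_torque': array([-0.00524542, -0.00636957,  0.05359178]), 'grip_width': 85.46948214352523}
18.700000000000003
scene {'fx': 407.78778373068405, 'fy': 407.78778373068405, 'cx': 280.3443506354243, 'cy': 203.5805823354632, 'pose': array([[ 8.30879207e-01, -2.57140779e-01,  4.93475798e-01,
         8.39896096e+01],
       [-5.56075866e-01, -4.16332046e-01,  7.19338070e-01,
        -6.56352714e+02],
       [ 2.04786373e-02, -8.72093027e-01, -4.88911422e-01,
         5.54801076e+02],
       [ 0.00000000e+00,  0.00000000e+00,  0.00000000e+00,
         1.00000000e+00]])}
top {'fx': 382.8767699587237, 'fy': 382.8767699587237, 'cx': 274.4831208643348, 'cy': 205.04867011496412, 'pose': array([[ 5.71732795e-03, -9.92114850e-01,  1.25201586e-01,
         4.31068189e+02],
       [-9.99858484e-01, -7.65258615e-03, -1.49816433e-02,
         2.37411763e+01],
       [ 1.58216267e-02, -1.25098213e-01, -9.92018202e-01,
         9.58700590e+02],
       [ 0.00000000e+00,  0.00000000e+00,  0.00000000e+00,
         1.00000000e+00]])}
```

View pics/scene0.png

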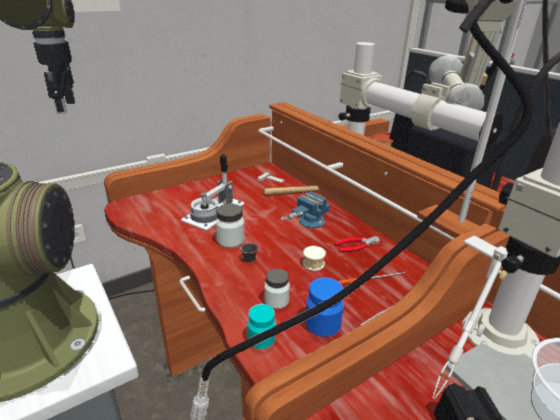

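View pics/top0.png

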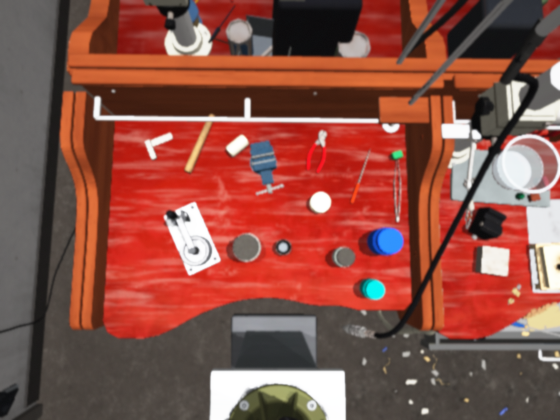

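The top view shows the fixture at about (190,238), with its cradle near (197,250) and the handle towards the upper left. There is a large grey jar at (245,248), and the small grey jar, the target, is at (343,257). I'll zoom in next.

Run:
```python
import cv2
t=cv2.imread("pics/top0.png");s=cv2.imread("pics/scene0.png")
def z(im,x,y,w,h,f,n): cv2.imwrite(n,cv2.resize(im[y:y+h,x:x+w],None,fx=f,fy=f,interpolation=cv2.INTER_CUBIC))
z(t,150,190,100,95,6,"pics/tfix.png"); z(s,170,145,110,110,5,"pics/sfix.png")
z(t,310,230,70,60,8,"pics/tjar.png"); z(s,240,255,70,70,8,"pics/sjar.png")
```

```text
(no output)
```

View pics/tfix.png

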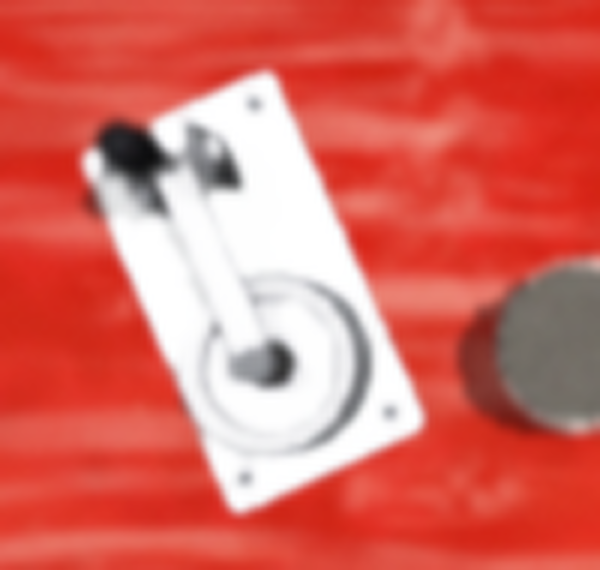

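View pics/sfix.png

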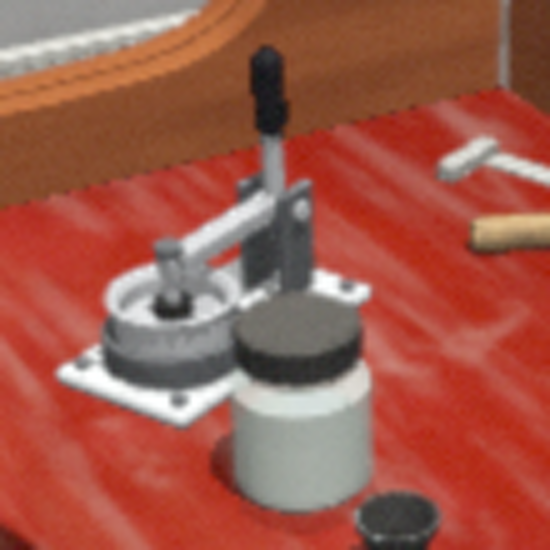

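View pics/tjar.png

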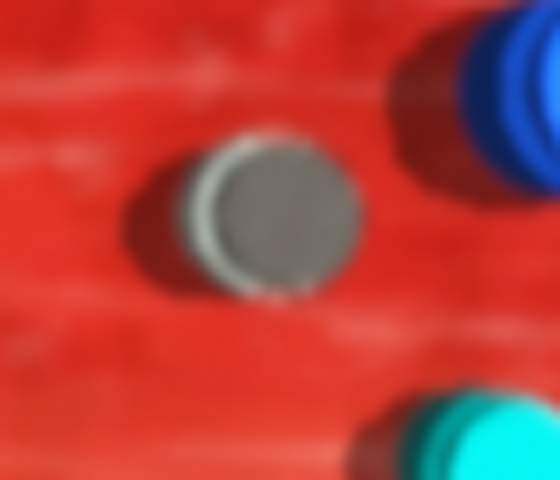

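View pics/sjar.png

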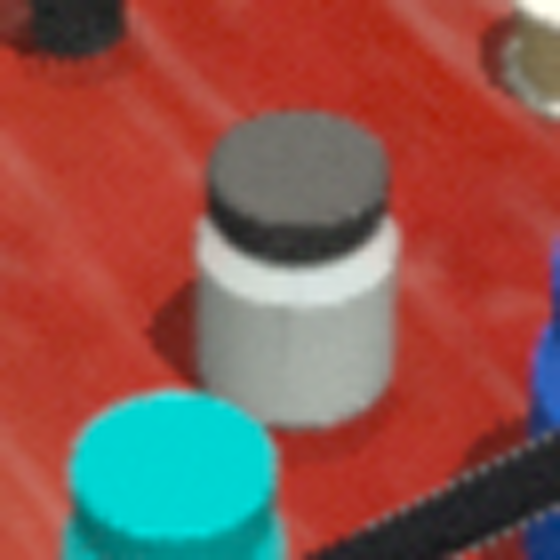

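```bash
cat > h.py <<'E'
import numpy as np, cv2
from bench import bot
from scipy.optimize import least_squares
C={n:bot.get_calibration(n) for n in("scene","top")}
def proj(n,P):
    c=C[n];T=np.linalg.inv(c["pose"]);p=T[:3,:3]@np.asarray(P,float)+T[:3,3]
    return np.array([c["fx"]*p[0]/p[2]+c["cx"],c["fy"]*p[1]/p[2]+c["cy"]])
def tri(a,b):
    f=lambda P:np.r_[proj("top",P)-a,proj("scene",P)-b]
    r=least_squares(f,[450,0,30]);return r.x,np.round(r.fun,2)
def crop(x,y,ox,oy,f):return np.array([(x+.5)/f-.5+ox,(y+.5)/f-.5+oy])
E
python3 - <<'E'
from h import *
np.set_printoptions(precision=1,suppress=True)
T=lambda x,y:crop(x,y,150,190,6)
S=lambda x,y:crop(x,y,170,145,5)
print("jar lid",tri(crop(288,215,310,230,8),crop(298,166,240,255,8)))
print("jar bottom-ish check proj")
obs=[("top",T(238,515),(-46,42,8)),("top",T(428,425),(-46,-42,8)),("top",T(268,68),(114,-42,8)),("top",T(82,155),(114,42,8)),
("scene",S(62,375),(-46,42,8)),("scene",S(190,422),(-46,-42,8)),("scene",S(370,290),(114,-42,8)),
("scene",S(266,48),(85,0,149)),("scene",S(174,298),(0,0,44)),("scene",S(302,210),(85,-20,60))]
def W(p,q):
    c,s=np.cos(p[2]),np.sin(p[2]);return [p[0]+c*q[0]-s*q[1],p[1]+s*q[0]+c*q[1],q[2]]
f=lambda p:np.concatenate([proj(n,W(p,q))-o for n,o,q in obs])
r=least_squares(f,[350,200,.4],loss="soft_l1");print(r.x[:2],"yaw %.4f"%r.x[2]);print(f(r.x).reshape(-1,2))
print("grip top tri",tri(T(122,140),S(266,50)),"corner",tri(T(428,425),S(190,422)))
for q in[(85,0,125),(85,0,60),(0,0,30)]:print(q,np.array(W(r.x,q)))
E
```

```text
jar lid (array([ 424. , -155.8,   60.4]), array([-0.2,  0.4,  0.4, -0. ]))
jar bottom-ish check proj
[436.5 197.5] yaw 0.4544
[[ 0.5 -0.1]
 [ 0.2 -0.2]
 [-0.   1. ]
 [ 0.   1. ]
 [-0.8 -0.8]
 [-0.4 -0.7]
 [ 0.6 -1. ]
 [ 0.3 -0. ]
 [ 0.4 -0.9]
 [ 0.8  0.2]]
grip top tri (array([513.6, 233.6, 148.1]), array([-0.3,  0.6,  0.8, -0. ])) corner (array([413.9, 139.9,   5.6]), array([ 0.1, -0.3, -0.3, -0. ]))
(85, 0, 125) [512.9 234.8 125. ]
(85, 0, 60) [512.9 234.8  60. ]
(0, 0, 30) [436.5 197.5  30. ]
```

Jar: lid centre at (424,-156), z about 60. Fixture: origin (436.5,197.5), yaw 0.454, residuals about 1 px. The grip is at (513,235,125), and triangulating its top gave 148, which agrees. First I'll turn the jaws onto fixture y, which is -0.84 rad about tool z.

```bash
cat >> h.py <<'E'
from scipy.spatial.transform import Rotation as Ro
FX=np.array([436.5,197.5]);FY=.4544
def fw(x,y,z): 
    c,s=np.cos(FY),np.sin(FY);return np.array([FX[0]+c*x-s*y,FX[1]+s*x+c*y,z])
def go(P,yaw=None,pos=None):
    s=bot.state();R=Ro.from_euler("xyz",s["tool_rot"])
    d=R.inv().apply(np.asarray(P)-s["eef_pos"])
    print("tool shift mm",np.round(d,1),end=" ")
    if yaw is not None: print("turn",np.round((R.inv()*Ro.from_euler("xyz",[np.pi,0,yaw])).as_rotvec(),3))
    print("t%.2f"%s["clock"],"eef",np.round(s["eef_pos"],1),"rot",np.round(s["tool_rot"],3),"F",np.round(s["ft_force"],1),"w%.1f"%s["grip_width"])
E
python3 -m creep '[0,0,0,0,0,-0.168,0.085, 0,0,0,0,0,-0.168,0.085, 0,0,0,0,0,-0.168,0.085, 0,0,0,0,0,-0.168,0.085, 0,0,0,0,0,-0.168,0.085]'
python3 - <<'E'
from h import *
go(fw(85,0,210),3.596)
for n,u in dict(blue=(386,240),turq=(372,289),big=(245,248),spool=(320,202),loupe=(283,247)).items():
    # approx at z=60
    f=lambda p:proj("top",[p[0],p[1],60])-u
    print(n,np.round(least_squares(f,[400,0]).x))
E
```

```text
clock: 0.72
eef_pos: [207.6, 508.3, 228.9]
tool_rot: [-3.139, -0.004, -2.664]
ft_force: [0.1, -0.6, 0.6]
grip_width: 84.9
tool shift mm [-145.4 -383.2   19.5] turn [-0.003 -0.004  0.023]
t0.72 eef [207.6 508.3 228.9] rot [-3.139 -0.004 -2.664] F [ 0.1 -0.6  0.6] w84.9
blue [ 464. -252.]
turq [ 351. -216.]
big [443.  78.]
spool [553. -98.]
loupe [446. -10.]
```

```bash
python3 -m creep '[-0.020,-0.054,0,0,0,0.02,0.085, -0.020,-0.054,0,0,0,0,0.085, -0.020,-0.054,0,0,0,0,0.085, -0.020,-0.054,0,0,0,0,0.085, -0.020,-0.054,0,0,0,0,0.085, -0.020,-0.054,0,0,0,0,0.085, -0.020,-0.050,0,0,0,0,0.085, 0,0,0,0,0,0,0.085]'
python3 - <<'E'
from h import *
go(fw(85,0,180),3.596)
E
```

```text
clock: 1.72
eef_pos: [507.6, 227.1, 226.8]
tool_rot: [-3.138, -0.008, -2.679]
ft_force: [-1.0, 1.0, -0.2]
grip_width: 85.1
tool shift mm [-8.6  4.7 46.8] turn [-0.004 -0.008  0.008]
t1.73 eef [507.6 227.1 226.8] rot [-3.138 -0.008 -2.679] F [-1.   1.  -0.2] w85.1
```

```bash
python3 -m creep '[-0.0086,0.0047,0.046,0,-0.008,0,0.085, 0,0,0,0,0,0,0.085]'
python3 - <<'E'
from h import *
go(fw(85,0,106),3.596)
a=bot.capture("scene");b=bot.capture("top")
z=lambda im,x,y,w,h,f:cv2.resize(im[y:y+h,x:x+w],None,fx=f,fy=f,interpolation=cv2.INTER_CUBIC)
cv2.imwrite("pics/p1.png",np.hstack([z(a,160,110,130,130,3),z(b,140,160,130,130,3)]))
E
```

```text
clock: 1.98
eef_pos: [512.5, 235.2, 179.8]
tool_rot: [-3.138, -0.001, -2.68]
ft_force: [0.6, 0.8, 0.8]
grip_width: 85.1
tool shift mm [-0.2 -0.3 73.8] turn [-0.003 -0.001  0.008]
t1.98 eef [512.5 235.2 179.8] rot [-3.138e+00 -1.000e-03 -2.680e+00] F [0.6 0.8 0.8] w85.1
```

View pics/p1.png

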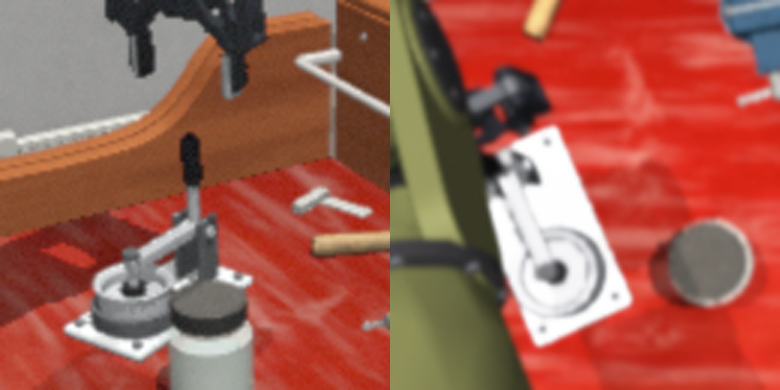

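Fingertips at crop (143,75) and (235,97) straddle the grip top at (190,135), so the alignment is good. Next I descend and pinch.

```bash
python3 -m creep '[0,0,0.037,0,0,0,0.085, 0,0,0.037,0,0,0,0.085, 0,0,0,0,0,0,0.01, 0,0,0,0,0,0,0.01, 0,0,0,0,0,0,0.01, 0,0,0,0,0,0,0.01, 0,0,0,0,0,0,0.01]'
python3 - <<'E'
from h import *
go(fw(85,0,106),3.596)
E
```

```text
clock: 2.95
eef_pos: [518.0, 238.6, 121.4]
tool_rot: [-3.136, 0.023, -2.677]
ft_force: [1.9, 1.0, -10.9]
grip_width: 15.9
tool shift mm [ 6.6 -1.  15.3] turn [-0.006  0.023  0.01 ]
t2.95 eef [518.  238.6 121.4] rot [-3.136  0.023 -2.677] F [  1.9   1.  -10.9] w15.9
```

```bash
cat >> h.py <<'E'
z=lambda im,x,y,w,h,f:cv2.resize(im[y:y+h,x:x+w],None,fx=f,fy=f,interpolation=cv2.INTER_CUBIC)
def look(name,sx=160,sy=110,tx=140,ty=160,w=130,f=3):
    a=bot.capture("scene");b=bot.capture("top")
    cv2.imwrite("pics/%s.png"%name,np.hstack([z(a,sx,sy,w,w,f),z(b,tx,ty,w,w,f)]))
E
python3 - <<'E'
from h import *
look("p2")
go(fw(85,0,106),3.596)
E
```

```text
tool shift mm [ 6.6 -1.  15.2] turn [-0.006  0.023  0.01 ]
t3.05 eef [518.  238.6 121.4] rot [-3.136  0.022 -2.677] F [ 1.   0.2 -2.5] w15.6
```

View pics/p2.png

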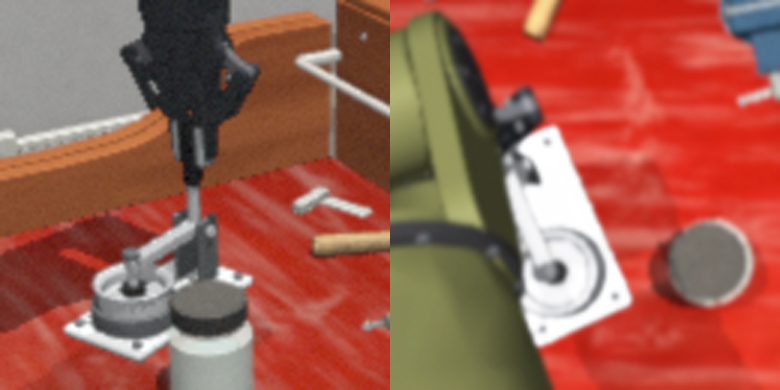

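The pads hold the grip near its top, 15 mm too high and about 5 mm off centre (width 15.6). I'll open, correct and re-pinch.

```bash
python3 -m creep '[0,0,0,0,0,0,0.05, 0,0,0,0,0,0,0.05, 0,0,0,0,0,0,0.05]'
python3 - <<'E'
from h import *
go(fw(85,0,106),3.596)
E
```

```text
clock: 3.42
eef_pos: [518.2, 238.8, 122.0]
tool_rot: [-3.136, 0.023, -2.677]
ft_force: [0.1, -0.6, 0.2]
grip_width: 50.3
tool shift mm [ 6.9 -1.1 15.8] turn [-0.006  0.023  0.011]
t3.42 eef [518.2 238.8 122. ] rot [-3.136  0.023 -2.677] F [ 0.1 -0.6  0.2] w50.3
```

```bash
python3 -m creep '[0.007,-0.001,0.008,0,0.023,0.01,0.05, 0,0,0.008,0,0,0,0.05, 0,0,0,0,0,0,0.05]'
python3 - <<'E'
from h import *
go(fw(85,0,106),3.596); print(bot.state()["joint_pos"])
E
```

```text
clock: 3.8
eef_pos: [512.0, 234.3, 104.5]
tool_rot: [-3.136, -0.002, -2.688]
ft_force: [0.5, -0.2, -0.5]
grip_width: 50.1
tool shift mm [-1.   0.1 -1.5] turn [-0.006 -0.002 -0.   ]
t3.80 eef [512.  234.3 104.5] rot [-3.136e+00 -2.000e-03 -2.688e+00] F [ 0.5 -0.2 -0.5] w50.1
[ 0.36668157  0.46393445  1.60917019 -0.0066542   1.06985583 -1.65498301]
```

```bash
python3 -m creep '[0,0,0,0,0,0,0.014, 0,0,0,0,0,0,0.014, 0,0,0,0,0,0,0.014, 0,0,0,0,0,0,0.014]'
python3 - <<'E'
from h import *
go(fw(85,0,106),3.596)
E
```

```text
clock: 4.3
eef_pos: [511.6, 235.4, 104.7]
tool_rot: [-3.138, -0.002, -2.687]
ft_force: [0.5, 0.4, -1.5]
grip_width: 16.4
tool shift mm [-0.9 -1.1 -1.3] turn [-0.004 -0.002 -0.   ]
t4.30 eef [511.6 235.4 104.7] rot [-3.138e+00 -2.000e-03 -2.687e+00] F [ 0.5  0.4 -1.5] w16.4
```

```bash
python3 -m creep '[-0.0097,0,0.0007,0,0,0,0.014, -0.0095,0,0.0022,0,0,0,0.014, -0.0091,0,0.0036,0,0,0,0.014]'
python3 - <<'E'
from h import *
go(fw(85+36.7,0,105-11.3),3.596)
E
```

```text
clock: 4.68
eef_pos: [536.2, 246.9, 98.8]
tool_rot: [-3.138, -0.007, -2.688]
ft_force: [-6.4, -3.6, 8.5]
grip_width: 16.6
tool shift mm [-10.4  -0.6   5. ] turn [-0.004 -0.007 -0.001]
t4.67 eef [536.2 246.9  98.8] rot [-3.138 -0.007 -2.688] F [-6.4 -3.6  8.5] w16.6
```

Tracking well with small forces. Continuing along the arc.

```bash
python3 -m creep '[-0.0100,0,0.005,0,0,0,0.014, -0.0078,0,0.0061,0,0,0,0.014, -0.0066,0,0.0072,0,0,0,0.014, -0.0055,0,0.0081,0,0,0,0.014, -0.0042,0,0.0087,0,0,0,0.014]'
python3 - <<'E'
from h import *
go(fw(85+63.4,0,105-50.8),3.596)
look("p3")
E
```

```text
clock: 5.3
eef_pos: [567.5, 261.6, 64.7]
tool_rot: [-3.138, -0.01, -2.69]
ft_force: [-5.1, -1.0, 5.3]
grip_width: 16.5
tool shift mm [-2.7 -0.  10.4] turn [-0.003 -0.01  -0.003]
t5.30 eef [567.5 261.6  64.7] rot [-3.138 -0.01  -2.69 ] F [-5.1 -1.   5.3] w16.5
```

View pics/p3.png

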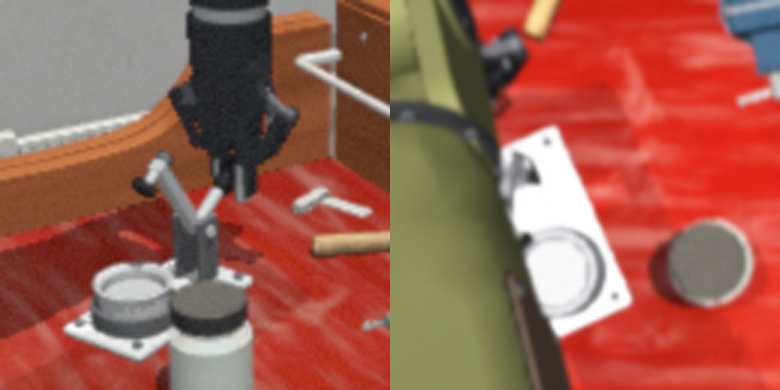

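The clamp is at about 1.2 rad with the cradle clear. A little further, then I release and back off along fixture +x.

```bash
python3 -m creep '[-0.0028,0,0.0095,0,0,0,0.014, -0.001,0,0.0095,0,0,0,0.014, 0,0,0,0,0,0,0.05, -0.01,0,0,0,0,0,0.05, -0.03,0,0,0,0,0,0.05, -0.03,0,-0.01,0,0,0,0.05]'
python3 - <<'E'
from h import *
go(fw(200,0,150),3.596)
look("p4")
E
```

```text
clock: 6.15
eef_pos: [636.2, 294.4, 56.4]
tool_rot: [-3.138, -0.009, -2.69]
ft_force: [0.1, 0.1, -0.3]
grip_width: 49.5
tool shift mm [ 22.9   0.1 -93.4] turn [-0.004 -0.009 -0.003]
t6.15 eef [636.2 294.4  56.4] rot [-3.138 -0.009 -2.69 ] F [ 0.1  0.1 -0.3] w49.5
```

View pics/p4.png

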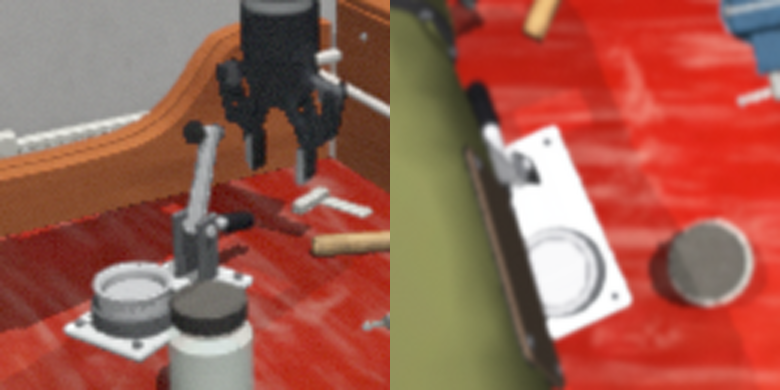

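The clamp arm now stands fully open and by itself, and the cradle is empty and clear. Next I rise and turn for the jar, aiming for yaw 1.34 so the jaws avoid the blue and turquoise pots.

```bash
python3 -m creep '[0,0,-0.06,0,0,0,0.075, 0,0,-0.06,0,0,0,0.075, 0,0,-0.06,0,0,0,0.075, 0,0,0,0,0,0.187,0.075, 0,0,0,0,0,0.187,0.075, 0,0,0,0,0,0.187,0.075, 0,0,0,0,0,0.187,0.075, 0,0,0,0,0,0.187,0.075, 0,0,0,0,0,0.187,0.075, 0,0,0,0,0,0.187,0.075, 0,0,0,0,0,0.187,0.075, 0,0,0,0,0,0.187,0.075]'
python3 -m creep '[0,0,0,0,0,0.187,0.075, 0,0,0,0,0,0.187,0.075, 0,0,0,0,0,0.187,0.075]'
python3 - <<'E'
from h import *
T=lambda x,y:crop(x,y,310,230,8)
o=[("top",T(288,215),63),("scene",crop(298,166,240,255,8),63),("top",T(0,0),None)][:2]
f=lambda p:np.concatenate([proj(n,[p[0],p[1],zz])-u for n,u,zz in o])
r=least_squares(f,[424,-156]);print(r.x,r.fun)
go([r.x[0],r.x[1],200],1.34)
E
```

```text
clock: 7.75
eef_pos: [638.7, 295.7, 245.3]
tool_rot: [-3.14, 0.005, 1.9]
ft_force: [-0.6, -0.5, -0.1]
grip_width: 74.6
clock: 8.12
eef_pos: [638.7, 295.6, 245.6]
tool_rot: [3.14, 0.006, 1.337]
ft_force: [-0.7, 0.1, 0.4]
grip_width: 75.1
[ 423.3972813  -156.48817089] [ 0.30532203  0.6654701   0.32949028 -0.7956115 ]
tool shift mm [-489.3 -105.1   48.2] turn [ 0.002  0.006 -0.003]
t8.12 eef [638.7 295.6 245.6] rot [3.14  0.006 1.337] F [-0.7  0.1  0.4] w75.1
```

```bash
python3 -m creep '[-0.054,-0.0116,0,0,0,0,0.075, -0.054,-0.0116,0,0,0,0,0.075, -0.054,-0.0116,0,0,0,0,0.075, -0.054,-0.0116,0,0,0,0,0.075, -0.054,-0.0116,0,0,0,0,0.075, -0.054,-0.0116,0,0,0,0,0.075, -0.054,-0.0116,0,0,0,0,0.075, -0.054,-0.0116,0,0,0,0,0.075, -0.050,-0.0116,0,0,0,0,0.075, 0,0,0,0,0,0,0.075]'
python3 - <<'E'
from h import *
go([423.5,-156.3,140],1.34)
E
```

```text
clock: 9.38
eef_pos: [416.3, -161.9, 248.7]
tool_rot: [3.135, 0.008, 1.334]
ft_force: [0.4, 0.4, -0.1]
grip_width: 75.3
tool shift mm [  7.9   4.9 108.7] turn [ 0.007  0.008 -0.006]
t9.38 eef [ 416.3 -161.9  248.7] rot [3.135 0.008 1.334] F [ 0.4  0.4 -0.1] w75.3
```

```bash
python3 -m creep '[0.008,0.005,0.054,0.007,0.008,-0.006,0.075, 0,0,0.054,0,0,0,0.075, 0,0,0,0,0,0,0.075]'
python3 - <<'E'
from h import *
go([423.5,-156.3,24],1.34)
look("p5",sx=210,sy=190,tx=280,ty=190)
E
```

```text
clock: 9.75
eef_pos: [424.7, -155.2, 140.0]
tool_rot: [3.138, 0.0, 1.34]
ft_force: [0.1, -1.0, 1.8]
grip_width: 75.2
tool shift mm [ -1.3  -1.3 116. ] turn [ 0.004  0.    -0.   ]
t9.75 eef [ 424.7 -155.2  140. ] rot [3.138 0.    1.34 ] F [ 0.1 -1.   1.8] w75.2
```

View pics/p5.png

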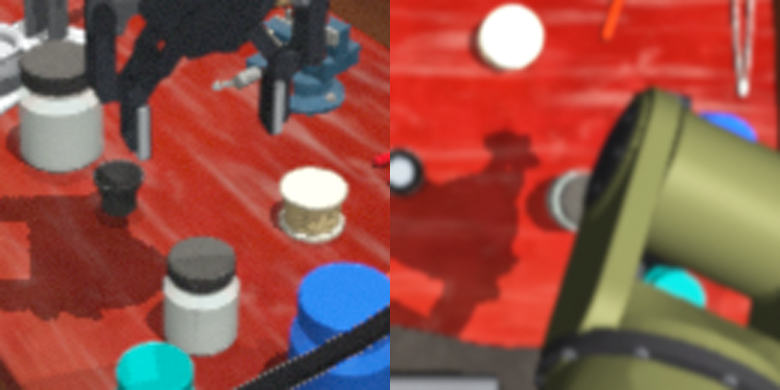

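```bash
python3 -m creep '[-0.0013,-0.0013,0.04,0.004,0,0,0.075, 0,0,0.041,0,0,0,0.075, 0,0,0.041,0,0,0,0.075, 0,0,0,0,0,0,0.075]'
python3 - <<'E'
from h import *
go([423.5,-156.3,18],1.34)
look("p6",sx=210,sy=190,tx=280,ty=190)
E
```

```text
clock: 10.35
eef_pos: [433.4, -159.9, 29.3]
tool_rot: [3.118, 0.005, 1.341]
ft_force: [1.2, 0.6, 0.2]
grip_width: 74.8
tool shift mm [  1.3 -10.7  11. ] turn [0.024 0.005 0.001]
t10.35 eef [ 433.4 -159.9   29.3] rot [3.118 0.005 1.341] F [1.2 0.6 0.2] w74.8
```

View pics/p6.png

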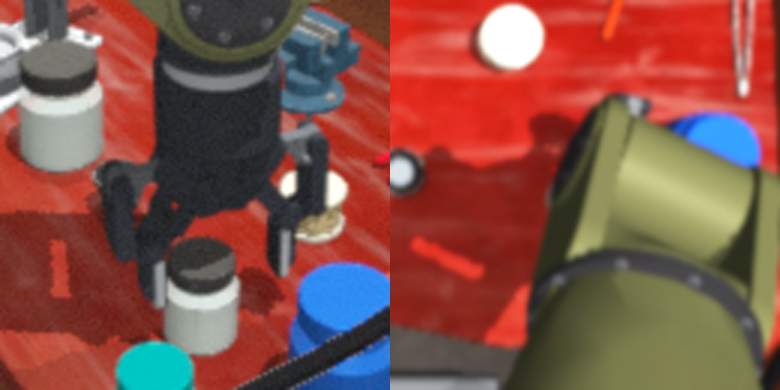

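The fast descent drifted 10 mm outward and stopped short, with no contact force. I'll correct sideways first, then lower slowly.

```bash
python3 -m creep '[0.001,-0.0107,0,0.024,0.005,0,0.075, 0,0,0,0,0,0,0.075]'
python3 - <<'E'
from h import *
go([423.5,-156.3,18],1.34)
E
```

```text
clock: 10.7
eef_pos: [425.5, -157.6, 34.8]
tool_rot: [3.134, 0.002, 1.341]
ft_force: [-0.1, 0.2, -0.6]
grip_width: 74.8
tool shift mm [ 0.8 -2.4 16.8] turn [0.008 0.002 0.001]
t10.70 eef [ 425.5 -157.6   34.8] rot [3.134e+00 2.000e-03 1.341e+00] F [-0.1  0.2 -0.6] w74.8
```

```bash
python3 -m creep '[0.001,-0.0025,0.004,0.008,0.002,0,0.075, 0,0,0.006,0,0,0,0.075, 0,0,0.006,0,0,0,0.075, 0,0,0,0,0,0,0.075]'
python3 - <<'E'
from h import *
go([423.5,-156.3,18],1.34)
E
```

```text
clock: 11.2
eef_pos: [423.5, -156.1, 18.5]
tool_rot: [3.141, -0.0, 1.341]
ft_force: [0.5, 0.3, 0.1]
grip_width: 75.1
tool shift mm [-0.2 -0.   0.5] turn [ 0.    -0.     0.001]
t11.20 eef [ 423.5 -156.1   18.5] rot [ 3.141 -0.     1.341] F [0.5 0.3 0.1] w75.1
```

```bash
python3 -m creep '[0,0,0,0,0,0,0.065, 0,0,0,0,0,0,0.058, 0,0,0,0,0,0,0.052, 0,0,0,0,0,0,0.048, 0,0,0,0,0,0,0.04, 0,0,0,0,0,0,0.04, 0,0,0,0,0,0,0.04]'
python3 - <<'E'
from h import *
go([423.5,-156.3,18],1.34)
look("p7",sx=210,sy=190,tx=280,ty=190)
E
```

```text
clock: 12.08
eef_pos: [423.6, -156.2, 19.1]
tool_rot: [3.141, -0.0, 1.341]
ft_force: [-0.1, -0.6, -0.4]
grip_width: 45.4
tool shift mm [-0.1 -0.   1.1] turn [ 0.    -0.     0.001]
t12.07 eef [ 423.6 -156.2   19.1] rot [ 3.141 -0.     1.341] F [-0.1 -0.6 -0.4] w45.4
```

View pics/p7.png

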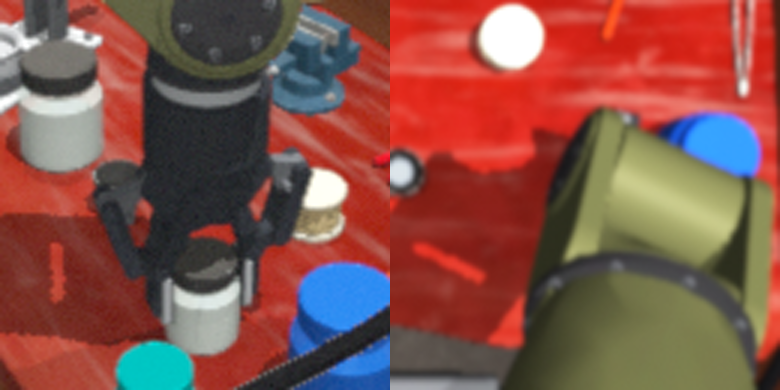

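The pads hold the glass just below the lid, width 45.4. Lifting.

```bash
python3 -m creep '[0,0,-0.01,0,0,0,0.04, 0,0,-0.02,0,0,0,0.04, 0,0,-0.02,0,0,0,0.04, 0,0,-0.025,0,0,0,0.04, 0,0,-0.025,0,0,0,0.04, 0,0,-0.025,0,0,0,0.04, 0,0,-0.025,0,0,0,0.04, 0,0,-0.025,0,0,0,0.04, 0,0,0,0,0,0,0.04]'
python3 - <<'E'
from h import *
go([436.5,197.5,200],1.34)
look("p8",sx=210,sy=130,tx=280,ty=190)
E
```

```text
clock: 13.3
eef_pos: [422.9, -155.9, 204.3]
tool_rot: [3.139, 0.0, 1.341]
ft_force: [-0.1, 0.5, -1.8]
grip_width: 45.3
tool shift mm [347.2 -67.1   4. ] turn [0.003 0.    0.001]
t13.30 eef [ 422.9 -155.9  204.3] rot [3.139 0.    1.341] F [-0.1  0.5 -1.8] w45.3
```

View pics/p8.png

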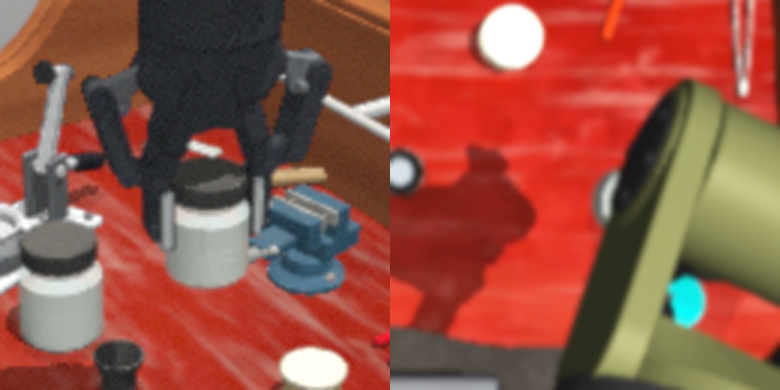

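```bash
python3 -m creep '[0.02,-0.004,0,0,0,0,0.04, 0.0386,-0.0075,0,0,0,0,0.04, 0.0386,-0.0075,0,0,0,0,0.04, 0.0386,-0.0075,0,0,0,0,0.04, 0.0386,-0.0075,0,0,0,0,0.04, 0.0386,-0.0075,0,0,0,0,0.04, 0.0386,-0.0075,0,0,0,0,0.04, 0.0386,-0.0075,0,0,0,0,0.04, 0.0386,-0.0075,0,0,0,0,0.04, 0.02,-0.003,0,0,0,0,0.04, 0,0,0,0,0,0,0.04]'
python3 -m creep '[0,0,0,0,0,0.133,0.04, 0,0,0,0,0,0.133,0.04, 0,0,0,0,0,0.133,0.04, 0,0,0,0,0,0,0.04]'
python3 - <<'E'
from h import *
go([436.5,197.5,130],0.94)
E
```

```text
clock: 14.78
eef_pos: [431.0, 210.2, 189.0]
tool_rot: [-3.12, 0.006, 1.34]
ft_force: [0.2, -0.3, -1.3]
grip_width: 45.6
clock: 15.28
eef_pos: [429.6, 206.9, 185.6]
tool_rot: [-3.122, 0.019, 0.929]
ft_force: [0.1, -0.1, -1.1]
grip_width: 45.5
tool shift mm [-2.4 12.2 55.5] turn [-0.02   0.019 -0.011]
t15.28 eef [429.6 206.9 185.6] rot [-3.122  0.019  0.929] F [ 0.1 -0.1 -1.1] w45.5
```

```bash
python3 -m creep '[-0.0024,0.0122,0.01,-0.02,0.019,-0.011,0.04, 0,0,0.02,0,0,0,0.04, 0,0,0.02,0,0,0,0.04, 0,0,0.02,0,0,0,0.04, 0,0,0.015,0,0,0,0.04, 0,0,0,0,0,0,0.04]'
python3 - <<'E'
from h import *
go([436.5,197.5,75],0.94)
look("p9")
E
```

```text
clock: 16.02
eef_pos: [437.3, 194.2, 96.3]
tool_rot: [-3.141, 0.002, 0.957]
ft_force: [-0.6, 0.6, -1.0]
grip_width: 45.3
tool shift mm [ 2.3 -2.6 21.3] turn [-0.001  0.002  0.017]
t16.02 eef [437.3 194.2  96.3] rot [-3.141e+00  2.000e-03  9.570e-01] F [-0.6  0.6 -1. ] w45.3
```

View pics/p9.png

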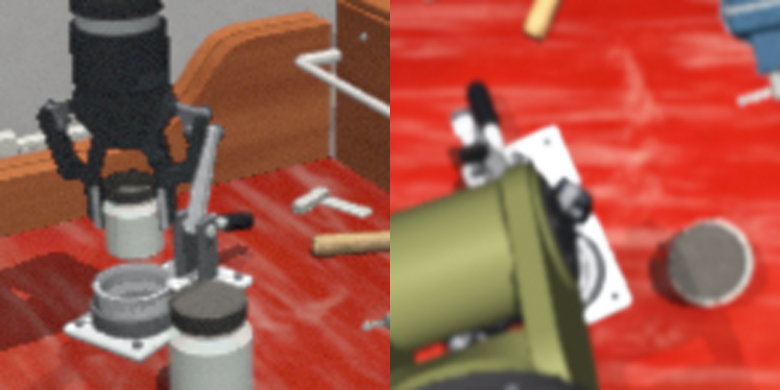

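```bash
python3 -m creep '[0.0023,-0.0026,0.01,0,0,0.017,0.04, 0,0,0.011,0,0,0,0.04, 0,0,0,0,0,0,0.04]'
python3 - <<'E'
from h import *
go([436.5,197.5,60],0.94)
a=bot.capture("scene"); s=bot.state(); e=s["eef_pos"]
ox,oy,f=180,150,8
im=z(a,ox,oy,75,75,f)
def P(p): q=proj("scene",p); return tuple(int(round(v)) for v in ((q[0]-ox+.5)*f-.5,(q[1]-oy+.5)*f-.5))
th=np.linspace(0,2*np.pi,72)
for c,r,h,col in((FX,34,44,(0,255,0)),(e[:2],24,e[2]-19,(255,0,0)),(e[:2],22,e[2]+44,(0,255,255)),(FX,38,26,(255,0,255))):
    for t in th: cv2.circle(im,P([c[0]+r*np.cos(t),c[1]+r*np.sin(t),h]),1,col,-1)
cv2.imwrite("pics/p10.png",im)
E
```

```text
clock: 16.5
eef_pos: [437.5, 198.4, 76.1]
tool_rot: [3.14, -0.002, 0.939]
ft_force: [-0.6, -0.2, -0.8]
grip_width: 45.5
tool shift mm [-1.3 -0.3 16.1] turn [ 0.002 -0.002 -0.001]
t16.50 eef [437.5 198.4  76.1] rot [ 3.14e+00 -2.00e-03  9.39e-01] F [-0.6 -0.2 -0.8] w45.5
```

View pics/p10.png

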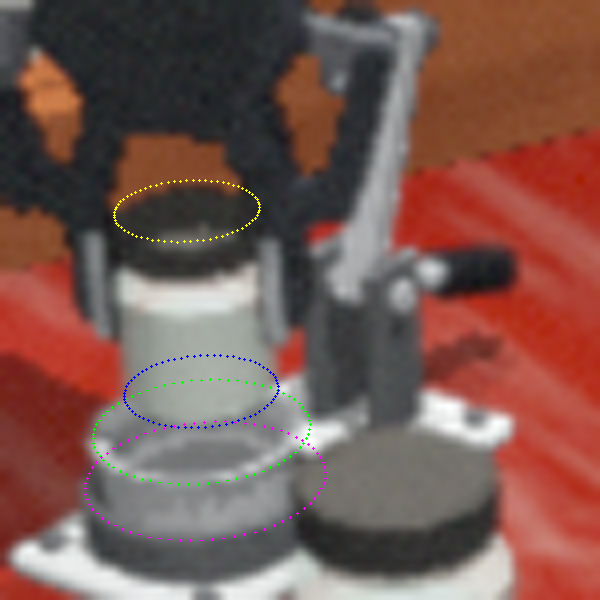

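The overlay agrees within about 1 mm. The jar, bottom at crop (200,425), sits over the lip at (197,435), and the clamp arm clears the knuckles. Shifting -1.2 mm in x and lowering gently.

```bash
python3 -m creep '[-0.0006,-0.001,0.006,0,0,0,0.04, 0,0,0.006,0,0,0,0.04, 0,0,0.005,0,0,0,0.04, 0,0,0,0,0,0,0.04]'
python3 - <<'E'
from h import *
go([436.3,198.5,50],0.94)
E
```

```text
clock: 17.05
eef_pos: [436.8, 198.6, 58.6]
tool_rot: [3.139, -0.003, 0.939]
ft_force: [-0.5, -1.4, -1.6]
grip_width: 45.3
tool shift mm [-0.4 -0.3  8.6] turn [ 0.002 -0.003 -0.001]
t17.05 eef [436.8 198.6  58.6] rot [ 3.139e+00 -3.000e-03  9.390e-01] F [-0.5 -1.4 -1.6] w45.3
```

```bash
python3 -m creep '[0,0,0.005,0,0,0,0.04, 0,0,0.004,0,0,0,0.04, 0,0,0,0,0,0,0.04]'
python3 -m creep '[0,0,0.003,0,0,0,0.04, 0,0,0,0,0,0,0.04]'
python3 - <<'E'
from h import *
go([436.3,198.5,37],0.94)
E
```

```text
clock: 17.42
eef_pos: [437.0, 198.7, 49.2]
tool_rot: [3.139, -0.003, 0.939]
ft_force: [-0.1, -0.1, -1.1]
grip_width: 45.2
clock: 17.68
eef_pos: [437.2, 198.8, 46.4]
tool_rot: [3.139, -0.003, 0.939]
ft_force: [-1.2, -0.9, 3.6]
grip_width: 45.6
tool shift mm [-0.8 -0.6  9.4] turn [ 0.003 -0.003 -0.001]
t17.68 eef [437.2 198.8  46.4] rot [ 3.139e+00 -3.000e-03  9.390e-01] F [-1.2 -0.9  3.6] w45.6
```

The jar has seated: force 3.6 N, spring compressing. Pressing on.

```bash
for i in 1; do :; done; python3 -m creep '[-0.0005,-0.0003,0.003,0,0,0,0.04, 0,0,0.003,0,0,0,0.04, 0,0,0.002,0,0,0,0.04, 0,0,0,0,0,0,0.04]'; python3 -m creep '[0,0,0.0015,0,0,0,0.04, 0,0,0,0,0,0,0.04]'
```

```text
clock: 18.18
eef_pos: [437.2, 198.8, 38.9]
tool_rot: [3.138, -0.005, 0.939]
ft_force: [-2.1, -0.9, 8.0]
grip_width: 45.0
clock: 18.42
eef_pos: [437.2, 198.8, 37.6]
tool_rot: [3.138, -0.005, 0.939]
ft_force: [-2.7, -2.1, 8.8]
grip_width: 45.4
```

```bash
python3 -m creep '[0,0,0.0015,0,0,0,0.04, 0,0,0,0,0,0,0.04]'
```

```text
clock: 18.68
eef_pos: [437.3, 198.9, 37.1]
tool_rot: [3.138, -0.005, 0.939]
ft_force: [-3.4, -1.6, 8.6]
grip_width: 45.1
```

```bash
python3 -m creep '[0,0,0.003,0,0,0,0.04, 0,0,0.001,0,0,0,0.04]'
```

```text
clock: 18.92
eef_pos: [438.1, 199.2, 36.7]
tool_rot: [3.136, -0.007, 0.939]
ft_force: [-10.5, -4.7, 21.8]
grip_width: 45.6
```

Force jumped from 8.6 to 21.8 N with no further travel, so the stop is reached. I'll take out the sideways lean, keep a moderate push and check the picture.

```bash
python3 -m creep '[-0.0006,-0.0006,0.0015,0.003,-0.005,0,0.04, 0,0,0.0015,0,0,0,0.04, 0,0,0.0015,0,0,0,0.04]'
python3 - <<'E'
from h import *
go([436.5,198,36],0.94)
for i in range(3):
    a=bot.capture("scene"); s=bot.state();print(s["ft_force"].round(1),s["eef_pos"].round(1),s["wrist_torque"].round(2))
ox,oy,f=180,150,8
im=z(a,ox,oy,75,75,f)
def P(p): q=proj("scene",p); return tuple(int(round(v)) for v in ((q[0]-ox+.5)*f-.5,(q[1]-oy+.5)*f-.5))
th=np.linspace(0,2*np.pi,72)
for r,h,col in((34,32,(0,255,0)),(34,44,(0,128,255)),(22,81,(0,255,255))):
    for t in th: cv2.circle(im,P([436.0+r*np.cos(t),198.5+r*np.sin(t),h]),1,col,-1)
cv2.imwrite("pics/p11.png",im)
E
```

```text
clock: 19.3
eef_pos: [438.2, 199.3, 36.6]
tool_rot: [3.138, -0.004, 0.939]
ft_force: [-13.6, -5.2, 34.0]
grip_width: 45.3
tool shift mm [-2.  -0.6  0.6] turn [ 0.004 -0.004 -0.001]
t19.30 eef [438.2 199.3  36.6] rot [ 3.138 -0.004  0.939] F [-13.6  -5.2  34. ] w45.3
[-13.7  -5.1  32.2] [438.2 199.3  36.6] [-0.75  2.38  0.01]
[-13.2  -4.7  32.5] [438.2 199.3  36.6] [-0.81  2.32 -0.06]
[-13.2  -5.   32.6] [438.2 199.3  36.6] [-0.73  2.32 -0.02]
```

View pics/p11.png

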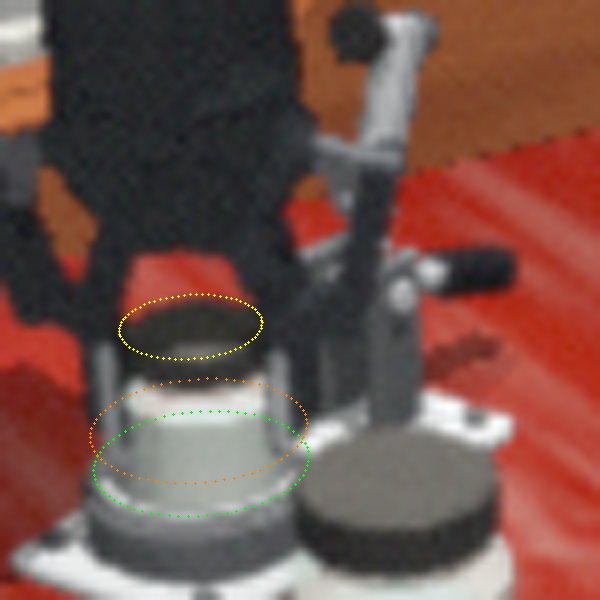

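The picture shows the cradle lip on the ring predicted for the stop (z=32) and the lid on the z=81 ring. The jar is upright and the clamp is still open. Easing the push and the lateral force.

```bash
python3 -m creep '[-0.0012,-0.0004,0.0007,0,0,0,0.04, 0,0,0.0007,0,0,0,0.04]'
```

```text
clock: 19.7
eef_pos: [437.9, 199.0, 36.8]
tool_rot: [3.136, -0.007, 0.939]
ft_force: [-5.0, -0.0, 11.9]
grip_width: 45.5
```

```bash
python3 -m creep '[-0.0007,-0.0002,0.0016,0,0,0,0.04, -0.0004,0,0.0014,0,0,0,0.04]'
python3 - <<'E'
from h import *
for i in range(4):
    a=bot.capture("scene"); s=bot.state();print(s["clock"],s["ft_force"].round(1),s["eef_pos"].round(1),s["grip_width"])
look("p12",sx=180,sy=130,tx=140,ty=160)
E
```

```text
clock: 19.95
eef_pos: [438.0, 199.1, 36.6]
tool_rot: [3.135, -0.01, 0.939]
ft_force: [-12.6, -1.0, 30.1]
grip_width: 45.2
20.0 [-10.4  -1.3  29.5] [438.  199.1  36.6] 45.01788146853635
20.05 [-10.5  -0.9  28.6] [438.  199.1  36.6] 45.465220850888485
20.1 [-11.2  -0.8  28.8] [438.  199.1  36.6] 45.526013347351906
20.15 [-11.1  -1.6  28.1] [438.  199.1  36.6] 45.34384024814685
```

View pics/p12.png

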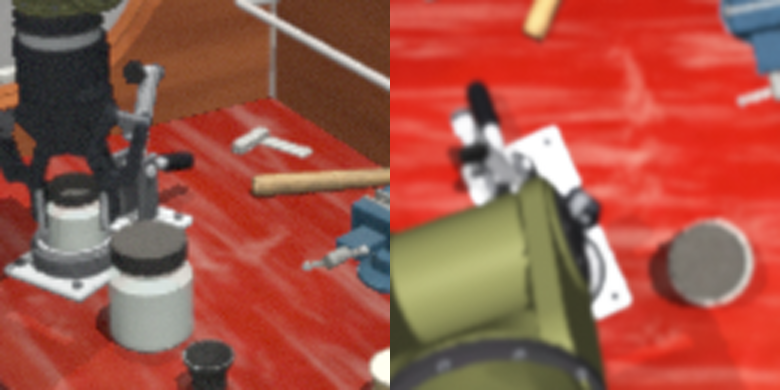

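The hold is steady at 28 N, z does not move, the clamp is open, and the big jar and loupe are where they were. Handing in.

Run:
```python
from bench import bot
bot.close_job(); s=bot.state(); print(s["clock"],s["ft_force"].round(1),s["eef_pos"].round(1))
```

```text
the job is handed in; nothing more can be done
the job is handed in; nothing more can be done
```

I swung the clamp past centre and let it go; it fell fully open and stayed there. Then I set the small grey jar upright in the cradle, pressed it down to the stop, and handed in after about 20 s with the gripper still holding it down.

**Last checks:**
- **At the stop:** Force rose from about 9 N to 20–30 N with no further travel. I took off from there and left about 28 N of downward push. In the picture, the cradle lip and the jar lid sit at the heights expected at the stop (32 and 81 mm).
- **Jar upright:** The tool was within 0.01 rad of vertical.
- **Other things:** The clamp was still open in the last picture, and the big jar and loupe looked untouched. I did not check the spool and mallet head again at the end.

**What did not go cleanly:**
- The first pinch of the clamp handle was 15 mm too high and off centre, so I opened and gripped it again.
- The fast descent to the jar drifted 10 mm sideways without touching anything, and I corrected it before gripping.
- About 11 N of sideways force remained against the cradle wall at the end.

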